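# Hold the spring stamp in the form's stamp box

## Task

Pull the stamp with the upright flat handle straight up out of its dust cap and set it, upright and square, inside the large empty rectangle printed on the clipboard's form (either way round), pressing gently so that its sprung foot goes in about half-way. Finish while still holding it pressed there, so that the ink takes; do not let go. Do not touch the stamp down anywhere else on the form, do not press hard, and leave the other things on the desk where they are.

Things in the scene. Friction and masses are not known exactly. Their poses are not given: they have to be found in the camera images.
- stamp_handle (a point): centre of the upright flat handle of the spring stamp to use (loose, about 80 g, black handle, grey foot, 84 mm tall). Handle: plain block 36 mm (x) by 20 mm (y) by 44 mm tall; grasp it across the 20 mm, fingers closing along y. z is up. The point lies 62 mm above the printing face (foot fully out), 22 mm below the top. Two thin posts join handle and foot
- stamp_foot (a joint): how far the stamp's foot is pushed up towards the handle, m: 0 = fully out, 0.014 = fully in. Spring: 2 N to start it moving, then 0.5 N per mm (5.5 N half-way, 9 N at the end); it springs back when let off
- stamp_face (a point): middle of the printing face, the flat underside of the stamp's foot (foot 54 mm along x, 26 mm along y, 22 mm tall, rising with the foot as it is pressed in). The stamp's x, y, z
- cap: the stamp's white dust cap, fixed to the desk: block 74 x 50 x 16 mm with a pocket 56 x 28 mm, 12 mm deep, in which the stamp stands (face 4 mm above the desk). Two sprung cheeks in the pocket grip the foot, so a straight upward pull of about 3 to 7 N frees it. Origin at the centre of its underside; x along the pocket's long side. Two other stamps stand in similar caps beside it, in any order
- form: clipboard with a pad of printed forms, fixed to the desk: board 240 mm (x) by 170 mm (y), origin at the centre of its underside, z up, the pad's flat top 12 mm above the desk; a steel clip 26 mm tall at the +x end
- box (a point): middle of the empty printed rectangle on the form that the stamp goes into, on the pad's top surface. Inside it measures 38.5 mm along the form's x and 66.5 mm along the form's y (the long side runs along y). It is the only large empty rectangle; a little square tick box is beside it. Axes as the form's
- round_mid (a point): the round stamp, in its own dust cap: ball-topped handle, round foot 34 mm across, 88 mm tall; point half-way up. Bystander
- wide_mid (a point): the wide stamp, in its own dust cap: lying-bar handle 74 mm long, foot 74 x 34 mm, 69 mm tall; point half-way up. Bystander
- pen_mid (a point): a black ball-point pen, 115 mm long, 10 mm thick, lying across the form's upper part along the form's y; its middle. Bystander
- stapler_mid (a point): black stapler 130 x 36 x 58 mm; its middle. Bystander
- tape_mid (a point): tape dispenser 130 x 50 x 80 mm; point 30 mm up. Bystander
- mug_mid (a point): white mug, 82 mm across, 95 mm tall, handle at its +y; its middle. Bystander
- staples_mid (a point): small cardboard box of staples 55 x 35 x 20 mm; its middle. Bystander
Mind the look-alikes: they are no part of the job. What is shaped like the part that bears stamp_handle but blue is not meant. What is shaped like the cap but blue is not meant.

How it is judged:
On the way:
1. the stamp is out of its cap, held clear of it by the gripper (z of stamp_face in the frame of cap above 0.03 m and contact force between the fingers and stamp above 1 N), for 0.1 s.
At the end, for the whole second after the job is handed in: Stamp still gripped, at rest, upright within 4 deg, face pressed on the form with 1.5-12 N, its middle within 6 mm of the rectangle's along each side, long side within 6 deg of the rectangle's; foot pushed in 3 to 11.5 mm of its 14 (x of stamp_face in the frame of box between -0.006 and 0.006 m and y of stamp_face in the frame of box between -0.006 and 0.006 m and angle between the x axis of stamp and the y axis of form, either way round below 0.105 rad and angle between stamp's own z axis and vertical below 0.07 rad and value of joint stamp_foot between 0.003 and 0.0115 m and contact force between stamp and form between 1.5 and 12 N and contact force between the fingers and stamp above 2 N and linear speed of stamp below 0.02 m/s); the arm keeps its last pose, push and grip.
It fails at once if the stamp is pressed on the form with more than 20 N (contact force between stamp and form above 20 N).
It fails at once if the stamp touches the form away from the rectangle (middle more than 12 mm from its middle) (contact force between stamp and form above 0.3 N and horizontal distance between stamp_face and box above 0.012 m).
It fails at once if another thing on the desk is moved by more than 20 mm (distance of any of round_mid, wide_mid, pen_mid, stapler_mid, tape_mid, mug_mid, staples_mid from where it was at the start of the episode above 0.02 m).
It also fails if it takes over 38 s, if anything falls off the work surface, if the arm or the gripper's body presses on something with over 40 N, if the wrist force passes 120 N, or if a joint passes its speed limit or range.

## Robot

A 7-joint arm with a two-finger parallel gripper is mounted at the origin on the work surface. World frame = base frame: x ahead of the robot, y to its left, z up, the work surface at z = 0. Lengths are in m, angles in rad, forces in N, time in s.
With the tool pointing down it reaches from about 0.425 to 0.875 m from the base axis. Payload 4.7 kg.
Tool frame: the origin (TCP) lies midway between the tips of the shut fingers; the grasp point (between the pads) lies 19 mm behind it; z points along the fingers, y is the direction in which the jaws open and shut (so a half turn about z gives the same grasp; the last joint's range is limited). The gripper opens to 87 mm and grips with 3 to 60 N. Pads are 19 mm wide; open, the fingers measure 117 mm over their backs; the gripper's body (75 mm by 190 mm) begins 51 mm behind the grasp point.
Start: joints at [-1.31, 0.321, -0.07, 1.45, 0.023, 1.371, -0.057], TCP at [0.159, 0.63, 0.223] pointing down, gripper open.
Joint ranges: [-2.86, 2.86], [-0.3, 2.09], [-1.38, 1.24], [0.06, 2.45], [-1.56, 4.7], [0.09, 2.05], [-2.69, 2.69]. Speed limits (rad/s): [2.57, 2.57, 3.14, 3.14, 3.14, 3.14, 3.14].

## Interface

Orientations are given as a rotation vector (axis times angle).
In Python, from bench import monitor, eyes, order gives the robot as it stands. The module is installed in compiled form; this text tells all that it offers.
- The arm moves only by the shell command python3 -m pendant 'ROWS' [FORCE]. ROWS is JSON, a list of rows, each a list of 3 entries, a list of its own where there are three numbers: the turn, a rotation vector about the tool's x, y, z in degrees, then the shift along the tool's x, y, z in m, then the gripper command: -1 is fully open, 1 is shut, values between are in proportion. In form: [[[rx, ry, rz], [tx, ty, tz], hand], ...]. A call has 1 to 8 rows; each row shifts and turns the commanded pose from where the row before left it, along the tool's axes as they then stand; what a row does not reach is not made up. A row lasts 1/8 s, in which the tool goes at most 62.5 mm and 10.7 degrees, less where a joint would pass 70% of its speed; a pose out of reach is approached as far as the arm can. A call is refused whole if a number of a shift passes 0.0625 or a number of a turn 10.7, either way. A call with a gripper value outside its range is refused whole. The fingers move at their own pace and stop on an object; FORCE is the grip in N (left out, the last holds). Time passes only in rows, so rows that do not move let the fingers close. It gives the time, the measured TCP pose, the force and the opening at its end, in the units of the state.
- monitor.get_state(): the state, without advancing time (a new reading comes with each control period).
- eyes.get_image(name): name is "side" or "top" or "wrist"; returns a dict with "color" (480x640x3 uint8, red, green, blue), "range_z" (480x640 float32, m along the optical axis (not along the pixel's ray), 0 where there is no reading), "fx", "fy", "cx", "cy" (pixels), "world_to_cam" (4x4, takes a point from world to camera coordinates). Camera axes: x right, y up, looking along -z (the intrinsics and any distortion apply to the point x, -y, -z); pixel columns grow to the right and rows downward; lengths in m; the calibration is good to about 2 mm. A picture is of the moment at which its call begins.
- order.close_job(): hands the job in, once; it reports no verdict.
The state is a dict: "time": time; "joint_positions": joint angles; "qd": joint speeds; "joint_torque": joint torques, N m; "position": TCP position; "tool_rot": TCP orientation; "ft_force": force on the tool from outside, world axes, zero at the start; "torque": the same for the moment, N m; "grip_width": opening from 0.0 (shut) to 1.0 (fully open).
Only numpy, scipy, OpenCV 4.12 (cv2) and the standard library are available. Lean on these libraries where they do the work, as an engineer would, in place of code of your own. Each camera call takes 0.05 s, during which the arm holds its last target.

## Working session

There is one attempt and no reset: what is moved stays moved. The work goes in short steps, Python scripts to look and compute and a shell command to move; the robot and the scene stay as the last step left them, time stands still between calls to the robot, and variables do not carry over. Pictures are saved under pics/ and viewed, and the job is handed in when it is done.

```bash
mkdir -p pics
python3 - <<'E'
from bench import monitor, eyes
import cv2,numpy as np
s=monitor.get_state();print({k:np.round(v,4).tolist() for k,v in s.items()})
for n in("side","top","wrist"):
    i=eyes.get_image(n);cv2.imwrite(f"pics/{n}0.png",i["color"][:,:,::-1]);np.savez(f"{n}0.npz",**i)
    print(n,i["fx"],i["cx"],i["cy"],np.round(i["world_to_cam"],3).tolist(),i.keys())
E
```

```text
{'time': 0.0, 'joint_positions': [-1.3099, 0.3218, -0.0701, 1.4517, 0.0226, 1.3708, -0.0569], 'qd': [-0.0, 0.0011, 0.0004, 0.0006, -0.0003, 0.001, -0.0007], 'joint_torque': [0.0002, -49.1286, -0.4041, -31.2534, -0.064, 0.0439, 0.0002], 'position': [0.1587, 0.6298, 0.2215], 'tool_rot': [-0.3866, -3.1175, 0.003], 'ft_force': [0.6035, -0.1481, -0.4885], 'torque': [-0.0231, 0.008, 0.0231], 'grip_width': 0.9979}
side 475.3427979276354 316.4802250710448 241.2946987229577 [[-0.995, -0.095, 0.006, 0.578], [0.078, -0.772, 0.631, -0.048], [-0.055, 0.628, 0.776, -1.121], [0.0, 0.0, 0.0, 1.0]] dict_keys(['color', 'range_z', 'fx', 'fy', 'cx', 'cy', 'world_to_cam'])
top 529.4818098190925 320.0416351451955 247.5131956062415 [[-0.006, -1.0, -0.004, 0.086], [0.996, -0.007, 0.09, -0.591], [-0.09, -0.004, 0.996, -1.062], [0.0, 0.0, 0.0, 1.0]] dict_keys(['color', 'range_z', 'fx', 'fy', 'cx', 'cy', 'world_to_cam'])
wrist 428.16049198372536 325.8666324494051 243.9422934577958 [[0.244, 0.97, -0.001, -0.649], [-0.941, 0.237, -0.242, 0.029], [-0.234, 0.06, 0.97, -0.388], [0.0, 0.0, 0.0, 1.0]] dict_keys(['color', 'range_z', 'fx', 'fy', 'cx', 'cy', 'world_to_cam'])
```

View pics/top0.png

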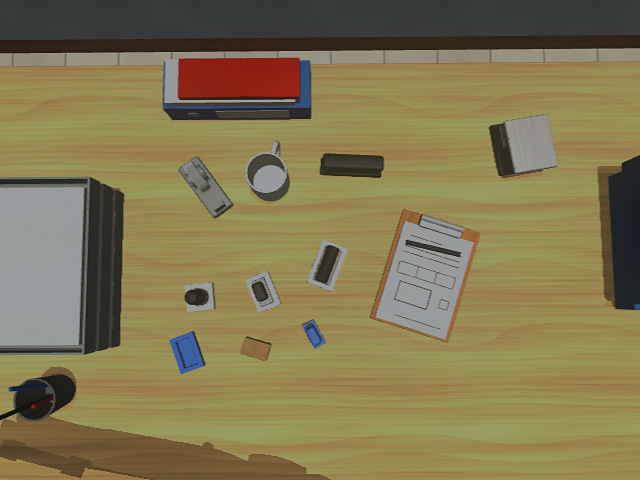

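View pics/side0.png

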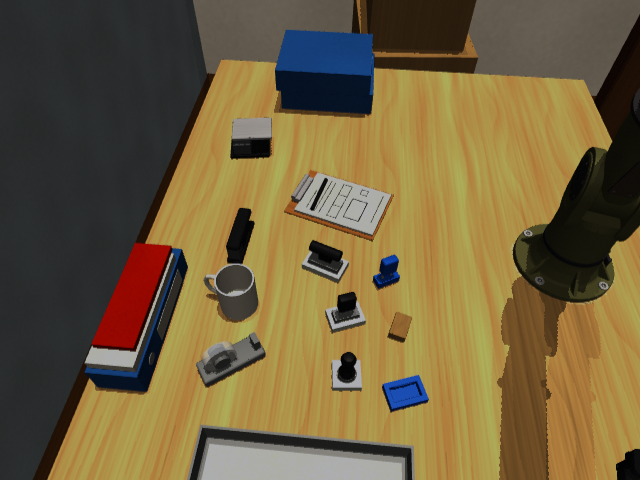

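View pics/wrist0.png

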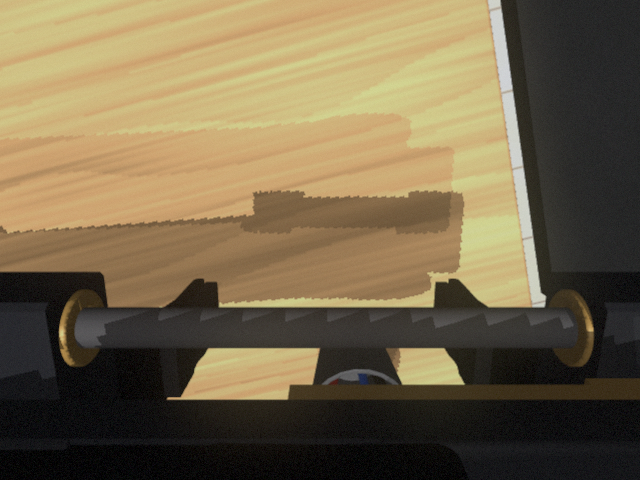

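The black flat handle in a white cap at top (262,292) is a block with posts and a foot. The others are the round stamp in a white cap (198,297), the wide bar stamp (327,264), the blue stamp (314,334) and the blue cap (187,352). I'll confirm the first one in enlarged crops.

```bash
cat > h.py <<'E'
import numpy as np,cv2
from scipy.spatial.transform import Rotation as R
def load(n): return dict(np.load(n))
def ray(i,u,v):
    T=np.linalg.inv(i["world_to_cam"]); u=np.asarray(u,float);v=np.asarray(v,float)
    d=np.stack([(u-i["cx"])/i["fx"],-(v-i["cy"])/i["fy"],-np.ones_like(u)],-1)
    return T[:3,3],d@T[:3,:3].T
def plane(i,u,v,z):
    o,d=ray(i,u,v); return o+d*((z-o[2])/d[...,2])[...,None]
def cloud(i):
    v,u=np.mgrid[0:480,0:640]; o,d=ray(i,u,v); return o+d*i["range_z"][...,None]
def proj(i,p):
    c=i["world_to_cam"][:3,:3]@np.asarray(p,float)+i["world_to_cam"][:3,3]
    return np.array([i["cx"]+i["fx"]*c[0]/-c[2],i["cy"]-i["fy"]*c[1]/-c[2]])
E
python3 - <<'E'
from h import *
t=load("top0.npz");s=load("side0.npz")
a=t["color"][250:350,180:350,::-1];b=s["color"][230:420,290:440,::-1]
cv2.imwrite("pics/c1.png",np.hstack([cv2.resize(a,(480,282),interpolation=2),cv2.resize(b,(300,380),interpolation=2)[:282]]))
cv2.imwrite("pics/c2.png",cv2.resize(t["color"][200:350,360:490,::-1],(520,600),interpolation=2))
P=cloud(t);Q=cloud(s)
for u,v in((262,292),(198,297),(327,264),(425,270),(300,380)):print(u,v,P[v,u].round(4))
for u,v in((347,300),(350,215),(450,250)):print('s',u,v,Q[v,u].round(4))
E
```

```text
262 292 [0.5002 0.1941 0.0912]
198 297 [0.4914 0.3189 0.0831]
327 264 [0.5545 0.0686 0.0706]
425 270 [ 0.5441 -0.1348  0.0139]
300 380 [ 0.3193  0.1255 -0.0018]
s 347 300 [0.4998 0.2105 0.0858]
s 350 215 [ 0.5043 -0.0879  0.0107]
s 450 250 [ 0.2594 -0.009  -0.0006]
```

View pics/c1.png

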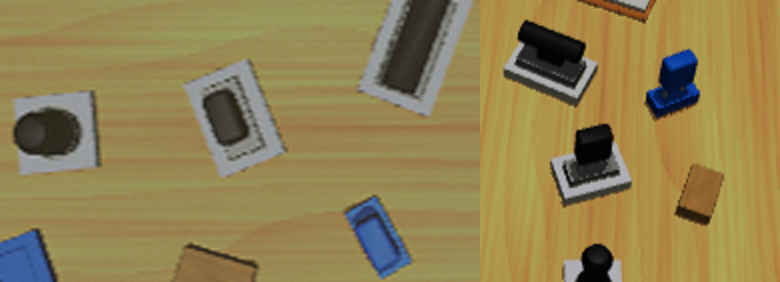

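View pics/c2.png

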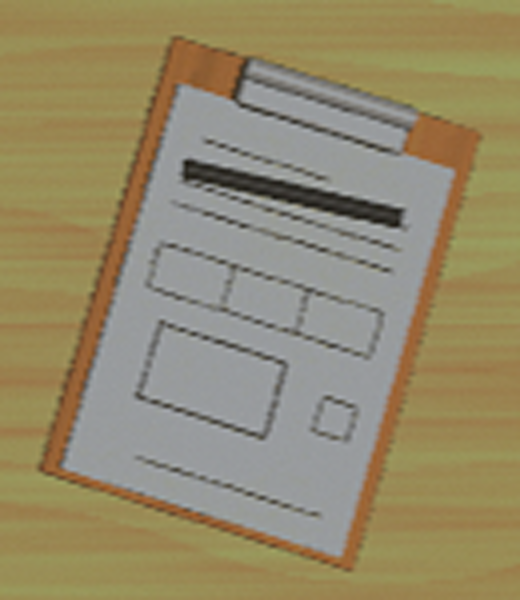

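The crop confirms it: a black upright block handle in a white cap at top (262,292), side (347,300). The blue one is the look-alike. The empty rectangle is at about top (412,294), with the tick box to its right. Now I'll measure both.

```bash
cat > m1.py <<'E'
from h import *
def rect(i,mask,z,name):
    cs,_=cv2.findContours(mask.astype(np.uint8),cv2.RETR_EXTERNAL,cv2.CHAIN_APPROX_NONE)
    c=max(cs,key=cv2.contourArea)[:,0]
    p=plane(i,c[:,0],c[:,1],z)[:,:2]
    (cx,cy),(w,h),a=cv2.minAreaRect((p*1000).astype(np.float32))
    b=cv2.boxPoints(((cx,cy),(w,h),a)); e=max((b[1]-b[0],b[2]-b[1]),key=np.linalg.norm)
    print(name,'c',round(cx/1000,4),round(cy/1000,4),'size',round(w,1),round(h,1),'long dir deg',round(np.degrees(np.arctan2(e[1],e[0]))%180,1)); return cx,cy
def roi(i,x0,x1,y0,y1):
    m=np.zeros((480,640),bool);m[y0:y1,x0:x1]=1;return m
E
python3 - <<'E'
from m1 import *
t=load("top0.npz");s=load("side0.npz")
for i,n,r in((t,'top',roi(t,235,295,262,322)),(s,'side',roi(s,318,372,285,335))):
    hsv=cv2.cvtColor(i["color"],cv2.COLOR_RGB2HSV); Z=cloud(i)[...,2]
    white=r&(hsv[...,1]<45)&(hsv[...,2]>110)
    rect(i,white,.016,n+' cap')
    blk=r&(Z>.075); rect(i,blk,.088,n+' handle'); print(np.median(Z[blk]),blk.sum(), np.median(cloud(i)[r&(Z>.08)],0))
    r2=roi(i,*((370,485,205,345) if n=='top' else (280,400,165,240)))
    # box: dark line contour
    pad=r2&(hsv[...,1]<60)&(hsv[...,2]>(130 if n=='top' else 130))
    rect(i,pad,.012,n+' pad')
    ora=r2&(((hsv[...,0]<14)&(hsv[...,1]>120))|pad); rect(i,ora,.006,n+' board')
    g=cv2.cvtColor(i["color"],cv2.COLOR_RGB2GRAY)
    bh=cv2.morphologyEx(g,cv2.MORPH_BLACKHAT,np.ones((7,7)))
    ln=((bh>18)&r2).astype(np.uint8)
    cs,h=cv2.findContours(1-ln,cv2.RETR_CCOMP,cv2.CHAIN_APPROX_NONE)
    for k,c in enumerate(cs):
        if 40<cv2.contourArea(c)<2500 and c[:,0,0].min()>(370 if n=='top' else 280):
            q=plane(i,c[:,0,0],c[:,0,1],.012)[:,:2]*1000; rr=cv2.minAreaRect(q.astype(np.float32)); print('  inner',np.round(rr[0],1),np.round(rr[1],1),round(rr[2],1),c[:,0].mean(0).round(1))
E
```

```text
top cap c 0.5018 0.2017 size 73.7 50.4 long dir deg 22.1
top handle c 0.5015 0.2001 size 35.9 20.3 long dir deg 22.1
0.08693196371677714 215 [0.50023179 0.20010968 0.0869592 ]
top pad c 0.5311 -0.1352 size 150.3 222.0 long dir deg 162.0
top board c 0.5299 -0.1335 size 166.3 227.6 long dir deg 162.0
  inner [ 473.2 -171. ] [14.2 15.1] 70.1 [443.2 304.1]
  inner [ 442.5 -103.9] [42.2  6.3] 72.6 [411.  319.4]
  inner [ 473.2 -171. ] [24.6 24.3] 70.1 [443.1 304.3]
  inner [ 493.3 -108.2] [76.2 46.5] 71.1 [412.5 294.5]
  inner [ 517.  -190.7] [12.8 29.7] 68.5 [452.5 283.3]
  inner [ 540.9 -116.3] [23.  30.1] 73.5 [416.4 272.5]
  inner [557.1 -85.8] [19.6 37.2] 31.1 [401.4 264.3]
  inner [ 578.7 -111. ] [42.6  6. ] 71.0 [413.  253.5]
  inner [ 588.8 -152.7] [124.9  18.6] 76.5 [432.3 248.1]
  inner [ 643.1 -190. ] [60.5  7.4] 70.9 [450.  222.7]
  inner [ 636.8 -166.3] [105.8  32.2] 70.9 [437.6 226.1]
side cap c 0.5006 0.2029 size 72.8 49.5 long dir deg 22.5
side handle c 0.5007 0.2089 size 37.9 26.1 long dir deg 22.0
0.0862334951899335 207 [0.50209181 0.20625937 0.08662899]
side pad c 0.5243 -0.1315 size 149.6 208.9 long dir deg 162.1
side board c 0.5343 -0.1315 size 167.7 237.2 long dir deg 162.1
  inner [ 492.6 -106.8] [62.3 36.4] 71.2 [354.8 209.7]
  inner [ 630.2 -172.8] [85.5 10. ] 72.2 [303.8 187.5]
  inner [ 492.8 -107. ] [78.7 48.1] 72.1 [354.9 209.9]
  inner [517.1 -67.2] [293.9 146.4] 15.5 [344.  220.2]
  inner [ 587.6 -154. ] [130.8  20.7] 77.0 [318.4 194.7]
  inner [ 632.8 -172.3] [152.1  34.6] 68.9 [301.9 189. ]
```

Run:
```python
from m1 import *
t=load("top0.npz");P=cloud(t)
for n,a in(("tray",(0,125,170,360)),("pot",(0,80,365,425)),("all mid",(125,480,130,420)),("mid",(140,300,270,420))):
    q=P[a[2]:a[3],a[0]:a[1]].reshape(-1,3);k=q[:,2].argmax();print(n,q[k].round(3),q.min(0).round(2),q.max(0).round(2))
from scipy.spatial.transform import Rotation as R
M=R.from_rotvec([-0.3866,-3.1175,.003]).as_matrix();print(M.round(4)); print(M.T@np.array([.5012-.1587,.2023-.6298,0]))
```

```text
tray [0.493 0.078 1.111] [ 0.36  0.08 -0.01] [0.77 0.77 1.11]
pot [0.493 0.078 1.111] [ 0.23  0.08 -0.01] [0.49 0.75 1.11]
all mid [0.493 0.078 1.111] [ 0.24 -0.26 -0.01] [0.85 0.5  1.11]
mid [0.493 0.078 1.111] [ 0.24  0.08 -0.01] [0.55 0.46 1.11]
[[-9.697e-01  2.443e-01 -4.000e-04]
 [ 2.443e-01  9.697e-01 -1.900e-03]
 [-0.000e+00 -1.900e-03 -1.000e+00]]
[-0.43654772 -0.33088996  0.00064674]
```

Run:
```python
from m1 import *
t=load("top0.npz");P=cloud(t);P[t["range_z"]==0]=np.nan
for n,a in(("tray",(0,125,170,360)),("pot",(0,80,365,425)),("mid",(125,480,130,420))):
    q=P[a[2]:a[3],a[0]:a[1]].reshape(-1,3);q=q[~np.isnan(q[:,0])];k=q[:,2].argmax();print(n,q[k].round(3),np.percentile(q[:,2],[50,90,99]).round(3))
```

```text
tray [0.629 0.498 0.17 ] [0.141 0.145 0.165]
pot [0.333 0.629 0.166] [0.002 0.098 0.158]
mid [0.768 0.202 0.101] [0.    0.013 0.079]
```

```bash
python3 -m pendant '[[[0,0,0],[-0.0437,-0.0331,-0.006],-1],[[0,0,0],[-0.0437,-0.0331,-0.006],-1],[[0,0,0],[-0.0437,-0.0331,0],-1],[[0,0,0],[-0.0437,-0.0331,0],-1],[[0,0,0],[-0.0437,-0.0331,0],-1],[[0,0,0],[-0.0437,-0.0331,0],-1],[[0,0,0],[-0.0437,-0.0331,0],-1],[[0,0,0],[-0.0437,-0.0331,0],-1]]' 10
python3 -m pendant '[[[0,0,0],[-0.0437,-0.0331,0],-1],[[0,0,0],[-0.0437,-0.0331,0],-1],[[0,0,10.3],[0,0,0],-1],[[0,0,10.3],[0,0,0],-1],[[0,0,10.3],[0,0,0],-1],[[0,0,10.3],[0,0,0],-1],[[0,0,10.3],[0,0,0],-1],[[0,0,10.3],[0,0,0],-1]]'
python3 -m pendant '[[[0,0,10.3],[0,0,0],-1],[[0,0,10.3],[0,0,0],-1],[[0,0,10.3],[0,0,0],-1],[[0,0,10.3],[0,0,0],-1],[[0,0,10.3],[0,0,0],-1],[[0,0,10.3],[0,0,0],-1],[[0,0,10.3],[0,0,0],-1],[[0,0,10.3],[0,0,0],-1]]'
```

```text
time: 1.15
position: [0.434, 0.2865, 0.2345]
tool_rot: [0.387, 3.118, 0.0]
ft_force: [0.3, -0.1, 0.9]
grip_width: 0.999
time: 2.15
position: [0.5015, 0.2025, 0.2343]
tool_rot: [-1.94, -2.471, 0.001]
ft_force: [-0.4, -0.5, 0.2]
grip_width: 0.998
time: 3.15
position: [0.5015, 0.2025, 0.2343]
tool_rot: [3.087, 0.581, -0.001]
ft_force: [0.2, -0.7, 0.9]
grip_width: 1.0
```

Run:
```python
from m1 import *
from bench import eyes,monitor
for n in("wrist","top"):
    i=eyes.get_image(n);np.savez(n+"1.npz",**i);cv2.imwrite(f"pics/{n}1.png",i["color"][:,:,::-1])
i=load("wrist1.npz");print(proj(i,(.501,.202,.088)),proj(i,(.501,.202,.016)),i["world_to_cam"].round(3).tolist())
```

```text
[326.07167131 230.10651704] [326.06635668 213.27373365] [[0.364, -0.932, -0.0, 0.006], [0.904, 0.353, -0.241, -0.493], [0.225, 0.087, 0.971, -0.53], [0.0, 0.0, 0.0, 1.0]]
```

View pics/wrist1.png

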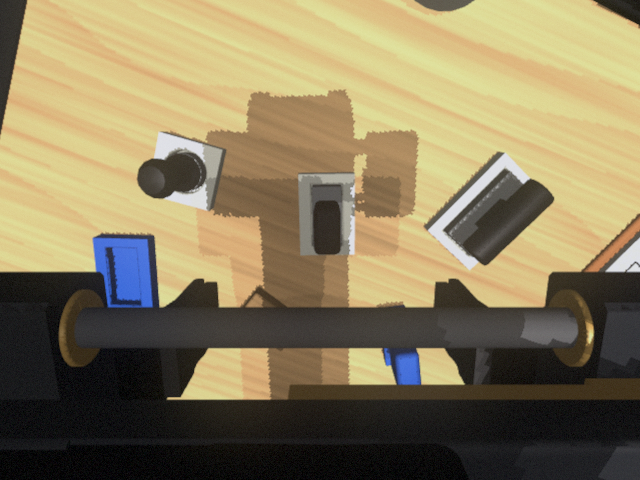

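The wrist view shows the black handle at (326,227) in its white cap (299-354, 174-255), close to the predicted pixel. I'll refine with this view.

Run:
```python
from m1 import *
i=load("wrist1.npz");hsv=cv2.cvtColor(i["color"],cv2.COLOR_RGB2HSV);P=cloud(i)
r=roi(i,285,370,160,268)
w=r&(hsv[...,1]<45)&(hsv[...,2]>70); rect(i,w,.016,'cap')
Z=P[...,2]; m=r&(Z>.08)&(Z<.1); rect(i,m,.088,'top'); print(np.median(P[m],0),m.sum())
x=P[m];print(x.min(0),x.max(0))
```

```text
cap c 0.5001 0.2013 size 74.3 49.5 long dir deg 22.2
top c 0.5012 0.2021 size 35.3 19.1 long dir deg 21.7
[0.50095086 0.20182582 0.08623997] 1225
[0.48116869 0.18691514 0.08001304] [0.51885938 0.21578708 0.08876881]
```

```bash
python3 -m pendant '[[[0,0,-0.7],[-0.0009,0.0004,0.045],-1],[[0,0,0],[0,0,0.045],-1],[[0,0,0],[0,0,0.045],-1],[[0,0,0],[0,0,0.035],-1],[[0,0,0],[0,0,0.015],-1],[[0,0,0],[0,0,0],-1]]' 30
python3 -m pendant '[[[0,0,0],[0,0,0],1],[[0,0,0],[0,0,0],1],[[0,0,0],[0,0,0],1],[[0,0,0],[0,0,0],1],[[0,0,0],[0,0,0],1],[[0,0,0],[0,0,0],1]]' 30
```

```text
time: 4.0
position: [0.5007, 0.2017, 0.0491]
tool_rot: [3.081, 0.611, -0.002]
ft_force: [-0.7, -0.0, 0.2]
grip_width: 1.002
time: 4.75
position: [0.501, 0.2019, 0.0496]
tool_rot: [-3.082, -0.609, -0.0]
ft_force: [0.2, -0.5, 0.7]
grip_width: 0.398
```

```bash
python3 -m pendant '[[[0,0,0],[0,0,0],1],[[0,0,0],[0,0,0],1],[[0,0,0],[0,0,0],1],[[0,0,0],[0,0,0],1]]'
```

```text
time: 5.25
position: [0.501, 0.2018, 0.0495]
tool_rot: [-3.082, -0.609, -0.0]
ft_force: [-0.1, 1.0, 0.3]
grip_width: 0.225
```

Gripped at 19.6 mm, which fits the 20 mm handle. Pulling straight up.

```bash
python3 -m pendant '[[[0,0,0],[0,0,0],1],[[0,0,0],[0,0,-0.004],1],[[0,0,0],[0,0,-0.004],1],[[0,0,0],[0,0,-0.004],1],[[0,0,0],[0,0,-0.006],1],[[0,0,0],[0,0,-0.010],1],[[0,0,0],[0,0,-0.03],1],[[0,0,0],[0,0,-0.04],1]]'
python3 - <<'E'
from m1 import *
from bench import eyes,monitor
for n in("wrist","side"):
    i=eyes.get_image(n);np.savez(n+"2.npz",**i)
    c=i["color"][:,:,::-1]; cv2.imwrite(f"pics/{n}2.png",c if n=="wrist" else cv2.resize(c[200:360,270:430],(640,640)[:2],interpolation=2)[:600])
E
```

```text
time: 6.25
position: [0.5004, 0.2015, 0.1483]
tool_rot: [3.081, 0.609, -0.002]
ft_force: [0.0, 0.7, -0.7]
grip_width: 0.229
```

View pics/side2.png

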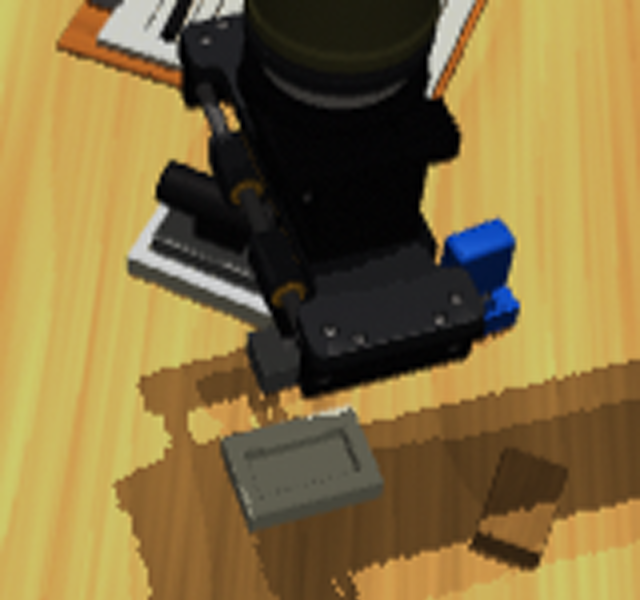

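View pics/wrist2.png

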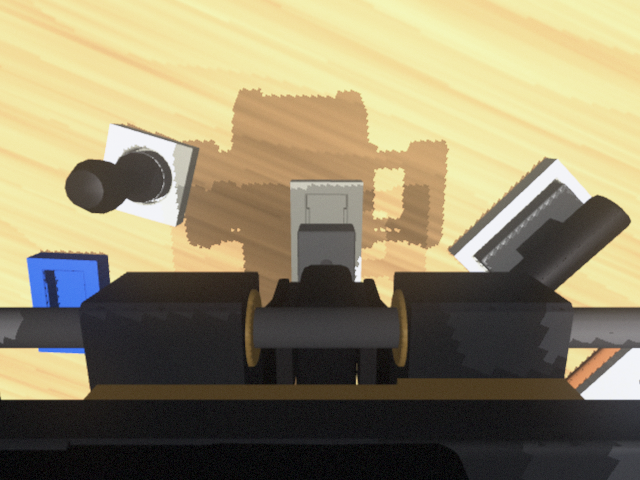

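Stamp is out: the cap pocket is empty in the side view, and the foot hangs at wrist (326,255). Carrying it over to the form.

```bash
python3 -m pendant '[[[0,0,0],[0,0,-0.04],1],[[0,0,0],[-0.0207,0.0472,0],1],[[0,0,0],[-0.0207,0.0472,0],1],[[0,0,0],[-0.0207,0.0472,0],1],[[0,0,0],[-0.0207,0.0472,0],1],[[0,0,0],[-0.0207,0.0472,0],1],[[0,0,0],[-0.0207,0.0472,0],1],[[0,0,0],[0,0,0],1]]'
python3 -m pendant '[[[0,0,-9.9],[0,0,0],1],[[0,0,-9.9],[0,0,0],1],[[0,0,-9.9],[0,0,0],1],[[0,0,-9.9],[0,0,0],1],[[0,0,-9.9],[0,0,0],1],[[0,0,0],[0,0,0.03],1],[[0,0,0],[0,0,0.03],1],[[0,0,0],[0,0,0],1]]'
python3 - <<'E'
from m1 import *
from bench import eyes,monitor
s=monitor.get_state();p=s["position"];Rm=R.from_rotvec(s["tool_rot"]).as_matrix();print(p,s["ft_force"],s["joint_positions"],np.degrees(np.arctan2(Rm[1,0],Rm[0,0])),Rm[:,2])
for n in("wrist","side","top"):
    i=eyes.get_image(n);np.savez(n+"3.npz",**i)
    c=i["color"][:,:,::-1].copy()
    for dx in(-.027,.027):
      for dy in(-.013,.013):
        for dz in(.0455,.0235): print(n,dx,dy,dz,proj(i,p+Rm@[dx,dy,dz]).round(1)) if n!='top' else 0
    b=(.493,-.1075,.012);print(n,'box',proj(i,b))
    cv2.imwrite(f"pics/{n}3.png",c)
E
```

```text
time: 7.35
position: [0.493, -0.1125, 0.1878]
tool_rot: [3.083, 0.595, 0.0]
ft_force: [0.9, 0.4, -0.6]
grip_width: 0.225
time: 8.35
position: [0.4919, -0.1061, 0.1255]
tool_rot: [-2.54, -1.843, 0.006]
ft_force: [0.0, -0.7, 0.5]
grip_width: 0.228
[ 0.49193232 -0.1060999   0.12554566] [ 0.01109305 -0.65417947  0.46844726] [-0.51269354  0.09124308  0.71016428  1.94929196 -0.06484677  1.12888656
 -0.09217214] 71.91509009774924 [-5.09556128e-03  1.63943753e-04 -9.99987004e-01]
wrist -0.027 -0.013 0.0455 [301.  320.3]
wrist -0.027 -0.013 0.0235 [298.4 339.7]
wrist -0.027 0.013 0.0455 [351.  320.3]
wrist -0.027 0.013 0.0235 [353.7 339.7]
wrist 0.027 -0.013 0.0455 [299.4 217.9]
wrist 0.027 -0.013 0.0235 [296.5 227. ]
wrist 0.027 0.013 0.0455 [352.6 217.9]
wrist 0.027 0.013 0.0235 [355.6 227. ]
wrist box [328.97201757 240.79573329]
side -0.027 -0.013 0.0455 [366.2 185. ]
side -0.027 -0.013 0.0235 [366.9 178.4]
side -0.027 0.013 0.0455 [356.2 182. ]
side -0.027 0.013 0.0235 [356.8 175.4]
side 0.027 -0.013 0.0455 [358.5 199.5]
side 0.027 -0.013 0.0235 [359.1 192.9]
side 0.027 0.013 0.0455 [348.3 196.4]
side 0.027 0.013 0.0235 [348.8 189.8]
side box [354.88193887 209.30294819]
top box [412.21347047 294.83589086]
```

View pics/wrist3.png

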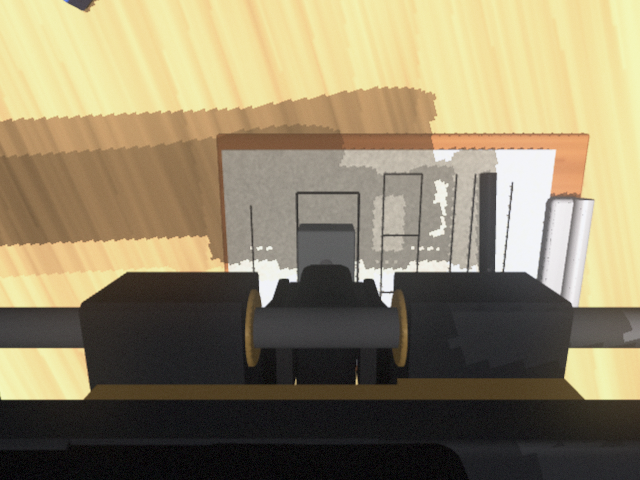

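View pics/side3.png

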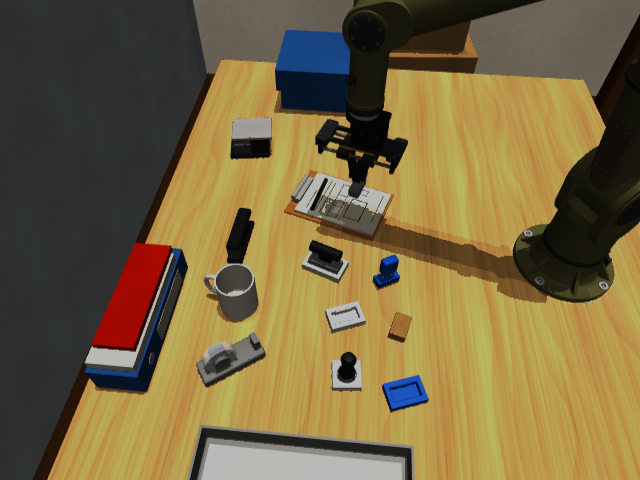

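Wrist view: the foot's front edge is at about row 224 (columns 298-355), and the rectangle's far edge is at row 192 (columns 297-359). I'll measure both.

Run:
```python
from m1 import *
i=load("wrist3.npz");g=cv2.cvtColor(i["color"],cv2.COLOR_RGB2GRAY).astype(int)
print('col328 rows',list(zip(range(184,232),g[184:232,328])))
for r in(200,210,218): print(r,[(c,g[r,c]) for c in list(range(292,303))+list(range(353,364))])
print([(c,g[245,c]) for c in list(range(292,303))+list(range(350,362))])
print([(c,g[193-1:196,c].tolist()) for c in(300,310,340,355)])
```

```text
col328 rows [(184, np.int64(150)), (185, np.int64(150)), (186, np.int64(150)), (187, np.int64(153)), (188, np.int64(156)), (189, np.int64(155)), (190, np.int64(152)), (191, np.int64(118)), (192, np.int64(58)), (193, np.int64(63)), (194, np.int64(122)), (195, np.int64(149)), (196, np.int64(150)), (197, np.int64(145)), (198, np.int64(150)), (199, np.int64(144)), (200, np.int64(150)), (201, np.int64(150)), (202, np.int64(152)), (203, np.int64(153)), (204, np.int64(152)), (205, np.int64(152)), (206, np.int64(149)), (207, np.int64(144)), (208, np.int64(148)), (209, np.int64(147)), (210, np.int64(147)), (211, np.int64(146)), (212, np.int64(148)), (213, np.int64(151)), (214, np.int64(147)), (215, np.int64(145)), (216, np.int64(147)), (217, np.int64(153)), (218, np.int64(157)), (219, np.int64(155)), (220, np.int64(148)), (221, np.int64(149)), (222, np.int64(146)), (223, np.int64(110)), (224, np.int64(67)), (225, np.int64(63)), (226, np.int64(65)), (227, np.int64(64)), (228, np.int64(66)), (229, np.int64(65)), (230, np.int64(75)), (231, np.int64(79))]
200 [(292, np.int64(151)), (293, np.int64
[... 1318 characters left out ...]
4(101)), (360, np.int64(141)), (361, np.int64(150)), (362, np.int64(150)), (363, np.int64(152))]
[(292, np.int64(154)), (293, np.int64(153)), (294, np.int64(151)), (295, np.int64(149)), (296, np.int64(110)), (297, np.int64(76)), (298, np.int64(87)), (299, np.int64(98)), (300, np.int64(97)), (301, np.int64(97)), (302, np.int64(97)), (350, np.int64(97)), (351, np.int64(98)), (352, np.int64(100)), (353, np.int64(93)), (354, np.int64(80)), (355, np.int64(127)), (356, np.int64(116)), (357, np.int64(70)), (358, np.int64(59)), (359, np.int64(127)), (360, np.int64(146)), (361, np.int64(147))]
[(300, [64, 59, 123, 147]), (310, [66, 65, 129, 157]), (340, [64, 67, 119, 148]), (355, [63, 62, 130, 154])]
```

Run:
```python
from m1 import *
i=load("wrist3.npz");p=np.array([ 0.49193232,-0.1060999,0.12554566]);a=np.radians(71.915)
tx=np.array([np.cos(a),np.sin(a)]);ty=np.array([tx[1],-tx[0]])
def loc(u,v,z): 
    q=plane(i,u,v,z)[:2]-p[:2]; return (np.array([q@tx,q@ty])*1000).round(2)
print('box far line mid',loc(327.5,192.5,.012),'corners',loc(296.4,192.5,.012),loc(358.4,192.5,.012), 'side pts',loc(296.6,218,.012),loc(358.1,218,.012))
print('foot bottom front',loc(326,222.9,.080),'top front',loc(326,229.5,.102),'sides top',loc(296.3,245,.102),loc(354.8,245,.102))
print('box est from top/side', (np.array([.493,-.1075])-p[:2])@np.c_[tx,ty]*1000)
P=cloud(i);P[i["range_z"]==0]=np.nan
print(P[240:262:5,326],P[225:230,320],P[170:215:10,310,2])
```

```text
box far line mid [30.86  0.45] corners [ 30.85 -19.5 ] [30.87 20.26] side pts [ 14.24 -19.65] [14.27 20.37]
foot bottom front [24.46 -0.22] top front [25.85 -0.13] sides top [ 18.8  -13.33] [18.83 12.66]
box est from top/side [-0.99949359  1.44956309]
[[ 0.49824247 -0.08633302  0.10055601]
 [ 0.49755532 -0.08844222  0.10088556]
 [ 0.49687564 -0.09052998  0.10132081]
 [ 0.49613518 -0.09279485  0.10108941]
 [ 0.49552221 -0.09468853  0.1022808 ]] [[ 0.49692291 -0.08114421  0.08921958]
 [ 0.4969788  -0.08111898  0.09175405]
 [ 0.4970631  -0.08102484  0.09458973]
 [ 0.49709162 -0.08105848  0.0967018 ]
 [ 0.49725079 -0.08078322  0.10034026]] [0.01118947 0.01117065 0.00992302 0.0119072  0.0095179 ]
```

```bash
python3 -m pendant '[[[0,0,0],[-0.0011,0.0009,0.02],1],[[0,0,0],[0,0,0.02],1],[[0,0,0],[0,0,0.014],1],[[0,0,0],[0,0,0.001],1],[[0,0,0],[0,0,0],1],[[0,0,0],[0,0,0],1]]'
python3 - <<'E'
from m1 import *
from bench import eyes,monitor
s=monitor.get_state();p=s["position"];Rm=R.from_rotvec(s["tool_rot"]).as_matrix();print(p,s["ft_force"],np.degrees(np.arctan2(Rm[1,0],Rm[0,0])),Rm[:,2])
i=eyes.get_image("wrist");np.savez("wrist4.npz",**i)
c=i["color"][150:300,250:410,::-1];cv2.imwrite("pics/wrist4.png",cv2.resize(c,(640,600),interpolation=2))
g=cv2.cvtColor(i["color"],cv2.COLOR_RGB2GRAY).astype(int)
print(list(enumerate(g[160:250,326].tolist(),160)))
print(list(enumerate(g[205,280:375].tolist(),280)))
E
```

```text
time: 9.25
position: [0.4951, -0.1086, 0.0734]
tool_rot: [2.543, 1.843, 0.002]
ft_force: [0.0, 0.2, -0.5]
grip_width: 0.224
[ 0.49513442 -0.10861852  0.07337683] [ 0.04827518  0.23728083 -0.45240812] 71.85996678150725 [ 1.57410244e-03  2.48660199e-04 -9.99998730e-01]
[(160, 150), (161, 147), (162, 149), (163, 149), (164, 150), (165, 150), (166, 152), (167, 149), (168, 150), (169, 149), (170, 149), (171, 148), (172, 149), (173, 153), (174, 153), (175, 152), (176, 150), (177, 153), (178, 152), (179, 154), (180, 151), (181, 146), (182, 149), (183, 146), (184, 149), (185, 149), (186, 151), (187, 151), (188, 153), (189, 153), (190, 153), (191, 152), (192, 156), (193, 156), (194, 157), (195, 156), (196, 154), (197, 155), (198, 156), (199, 156), (200, 154), (201, 111), (202, 54), (203, 53), (204, 121), (205, 149), (206, 147), (207, 147), (208, 149), (209, 154), (210, 154), (211, 156), (212, 152), (213, 155), (214, 157), (215, 155), (216, 152), (217, 153), (218, 150), (219, 148), (220, 145), (221, 150), (222, 148), (223, 114), (224, 66), (225, 64), (226, 65), (227, 65), (228, 65), (229, 66),
[... 656 characters left out ...]
 147), (317, 148), (318, 146), (319, 151), (320, 154), (321, 150), (322, 148), (323, 150), (324, 151), (325, 149), (326, 149), (327, 148), (328, 149), (329, 148), (330, 150), (331, 153), (332, 152), (333, 150), (334, 151), (335, 147), (336, 149), (337, 151), (338, 152), (339, 151), (340, 149), (341, 146), (342, 148), (343, 150), (344, 147), (345, 147), (346, 143), (347, 152), (348, 150), (349, 154), (350, 156), (351, 155), (352, 154), (353, 159), (354, 157), (355, 154), (356, 106), (357, 55), (358, 68), (359, 131), (360, 153), (361, 152), (362, 152), (363, 151), (364, 149), (365, 150), (366, 153), (367, 151), (368, 157), (369, 153), (370, 155), (371, 151), (372, 154), (373, 155), (374, 160)]
```

View pics/wrist4.png

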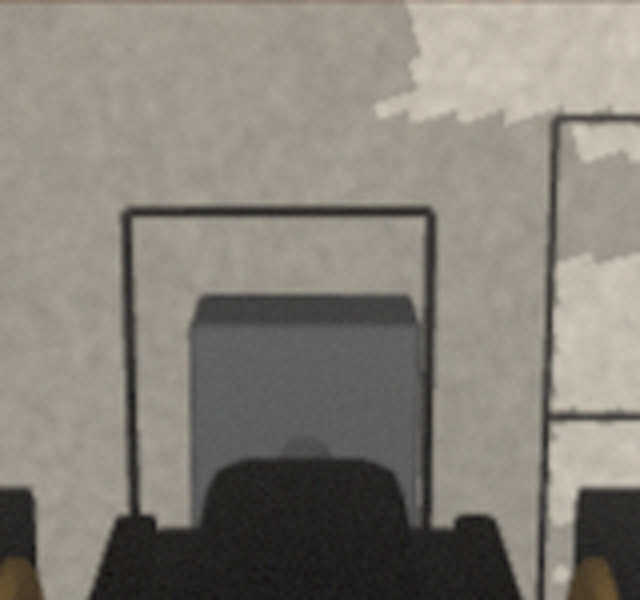

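Run:
```python
from m1 import *
from bench import monitor
i=load("wrist4.npz");s=monitor.get_state();p=s["position"];Rm=R.from_rotvec(s["tool_rot"]).as_matrix();print(p,s["qd"].round(4) if hasattr(s["qd"],'round') else s["qd"])
a=np.arctan2(Rm[1,0],Rm[0,0]);tx=np.array([np.cos(a),np.sin(a)]);ty=np.array([tx[1],-tx[0]])
def loc(u,v,z): 
    q=plane(i,u,v,z)[:2]-p[:2]; return (np.array([q@tx,q@ty])*1000).round(2)
zf=p[2]-.0455
print('box far',loc(319.5,202.5,.012),'cor',loc(281.4,205,.012),loc(357.3,205,.012))
print('foot bottom front',loc(326,222.9,zf),'top',loc(326,230.3,zf+.022))
print('ext box',(np.array([.493,-.1075])-p[:2])@np.c_[tx,ty]*1000)
```

```text
[ 0.49502962 -0.10863895  0.07328137] [ 0.0012  0.0019 -0.0001  0.0023 -0.0003 -0.0016 -0.0013]
box far [32.32 -3.2 ] cor [ 31.01 -23.13] [31.   16.58]
foot bottom front [24.56  0.16] top [25.54  0.12]
ext box [ 0.45054528 -2.28333045]
```

```bash
python3 -m pendant '[[[0,0,0],[0.0005,-0.003,0],1],[[0,0,0],[0,0,0.006],1],[[0,0,0],[0,0,0.004],1],[[0,0,0],[0,0,0],1],[[0,0,0],[0,0,0],1]]'
python3 - <<'E'
from m1 import *
from bench import eyes,monitor
i=eyes.get_image("wrist");np.savez("wrist5.npz",**i)
s=monitor.get_state();p=s["position"];Rm=R.from_rotvec(s["tool_rot"]).as_matrix();print(p,s["ft_force"])
c=i["color"][150:300,250:410,::-1];cv2.imwrite("pics/wrist5.png",cv2.resize(c,(640,600),interpolation=2))
g=cv2.cvtColor(i["color"],cv2.COLOR_RGB2GRAY).astype(int)
def edges(l,o): d=np.array(l); return [(k+o,int(x)) for k,x in enumerate(d) if x<115]
print('col326',edges(g[190:240,326],190)); print('row215',edges(g[215,270:375],270)); print('row 240',g[240,288:300],g[240,350:364])
a=np.arctan2(Rm[1,0],Rm[0,0]);tx=np.array([np.cos(a),np.sin(a)]);ty=np.array([tx[1],-tx[0]])
print('ang',np.degrees(a),Rm[:,2],'ext box',(np.array([.493,-.1075])-p[:2])@np.c_[tx,ty]*1000)
E
```

```text
time: 9.93
position: [0.4917, -0.1072, 0.0625]
tool_rot: [2.544, 1.843, -0.0]
ft_force: [-0.6, -0.2, -0.5]
grip_width: 0.226
[ 0.49186307 -0.10723963  0.06260692] [ 0.49297117  0.62975916 -1.00498555]
col326 [(205, 94), (206, 52), (207, 62), (223, 113), (224, 67), (225, 66), (226, 64), (227, 63), (228, 63), (229, 66), (230, 69), (231, 81), (232, 91), (233, 94), (234, 97), (235, 96), (236, 94), (237, 97), (238, 94), (239, 95)]
row215 [(285, 109), (286, 59), (287, 52), (288, 106), (365, 87), (366, 53), (367, 64)]
row 240 [ 61 123 147 145 145 146 148 151 157 118  86  93] [ 95  97  95  90  82 131 145 144 146 147 151 151 152 152]
ang 71.8569704198932 [ 2.09507643e-04 -5.02579360e-05 -9.99999977e-01] ext box [0.10660748 1.16148183]
```

View pics/wrist5.png

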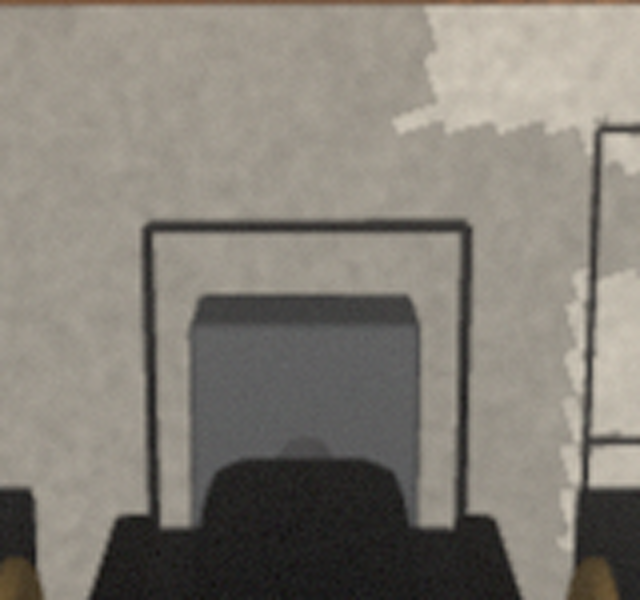

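Run:
```python
from m1 import *
i=load("wrist5.npz");p=np.array([ 0.49186307,-0.10723963,0.06260692]);a=np.radians(71.857);tx=np.array([np.cos(a),np.sin(a)]);ty=np.array([tx[1],-tx[0]])
def loc(u,v,z): 
    q=plane(i,u,v,z)[:2]-p[:2]; return (np.array([q@tx,q@ty])*1000).round(2)
print(loc(326.4,206.2,.012),loc(286.7,215,.012),loc(366,215,.012),loc(326,222.9,p[2]-.0455),loc(326,230.3,p[2]-.0235))
```

```text
[31.96  0.11] [ 27.52 -19.75] [27.52 19.93] [24.5  -0.09] [25.5  -0.11]
```

Centred within 1 mm. Lowering gently while watching the force.

```bash
python3 -m pendant '[[[0,0,0],[0,0,0.003],1],[[0,0,0],[0,0,0.002],1],[[0,0,0],[0,0,0.001],1],[[0,0,0],[0,0,0.001],1],[[0,0,0],[0,0,0],1],[[0,0,0],[0,0,0],1]]'
```

```text
time: 10.72
position: [0.4918, -0.1072, 0.0557]
tool_rot: [-2.544, -1.843, -0.0]
ft_force: [-1.7, 0.1, 3.1]
grip_width: 0.231
```

```bash
python3 -m pendant '[[[0,0,0],[0,0,0],1],[[0,0,0],[0,0,0],1]]'
```

```text
time: 10.98
position: [0.4917, -0.1071, 0.0556]
tool_rot: [-2.544, -1.843, -0.0]
ft_force: [-0.8, 1.6, 2.1]
grip_width: 0.229
```

```bash
python3 -m pendant '[[[0,0,0],[0,0,0.002],1],[[0,0,0],[0,0,0.002],1],[[0,0,0],[0,0,0.001],1],[[0,0,0],[0,0,0],1],[[0,0,0],[0,0,0],1],[[0,0,0],[0,0,0],1],[[0,0,0],[0,0,0],1]]'
python3 - <<'E'
from m1 import *
from bench import eyes,monitor
for n in("wrist","top","side"):
    i=eyes.get_image(n);np.savez(n+"6.npz",**i);s=monitor.get_state();print(s["time"],s["position"],s["ft_force"],s["grip_width"])
    if n=="wrist":
        c=i["color"][150:300,250:410,::-1];cv2.imwrite("pics/wrist6.png",cv2.resize(c,(640,600),interpolation=2))
        g=cv2.cvtColor(i["color"],cv2.COLOR_RGB2GRAY).astype(int)
        f=lambda l,o:[(k+o,int(x)) for k,x in enumerate(l) if x<115]
        print(f(g[195:235,326],195),f(g[218,270:375],270),g[240,290:302],g[240,350:360])
    else: cv2.imwrite(f"pics/{n}6.png",i["color"][:,:,::-1])
Rm=R.from_rotvec(s["tool_rot"]).as_matrix();print(Rm[:,2],np.degrees(np.arctan2(Rm[1,0],Rm[0,0])))
E
```

```text
time: 11.85
position: [0.4918, -0.1072, 0.0506]
tool_rot: [2.544, 1.843, 0.0]
ft_force: [-1.8, 0.4, 4.4]
grip_width: 0.23
11.9 [ 0.49180512 -0.10718997  0.05062449] [-1.80649382  0.9651118   4.52339681] 0.23063154607882574
[(209, 84), (210, 44), (211, 49), (212, 110), (226, 107), (227, 59), (228, 58), (229, 58), (230, 59), (231, 60), (232, 55), (233, 59), (234, 73)] [(283, 80), (284, 44), (285, 48), (367, 82), (368, 46), (369, 47)] [136 136 140 140 142 125  95  84  87  89  90  89] [ 89  88  91  93  84  79 123 141 138 137]
11.95 [ 0.49179923 -0.10715006  0.05061094] [-1.58223291 -0.41726252  5.6568833 ] 0.22451466022953198
12.0 [ 0.49179848 -0.10716066  0.05061395] [-1.41791694  0.57425664  5.83192429] 0.22527584911176882
[ 1.80263969e-04  1.13543749e-04 -9.99999977e-01] 71.85989189472188
```

View pics/wrist6.png

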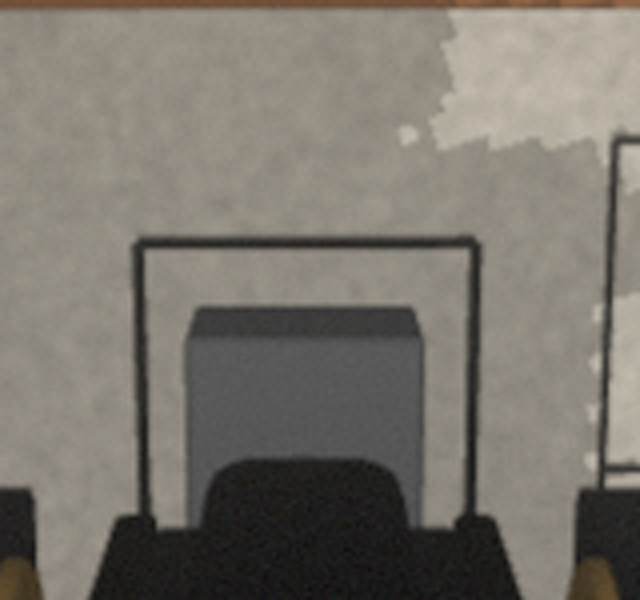

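View pics/side6.png

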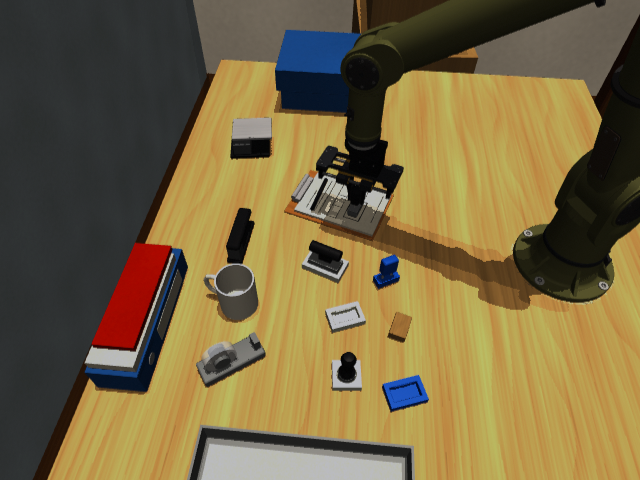

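Run:
```python
from bench import order,monitor
print(order.close_job()); print(monitor.get_state()["time"])
```

```text
the job is handed in; nothing more can be done
None
the job is handed in; nothing more can be done
```

I pulled the black upright-handled stamp straight up out of its white cap and carried it over to the form. It is now pressed inside the large empty rectangle, still gripped, and I handed the job in at about 12 s. No verdict was reported.

| Last check | Measured | Allowed |
|---|---|---|
| Position in the rectangle | about 0.7 mm off along the long side, under 0.5 mm across | 6 mm |
| Angle to the rectangle | under about 0.5° | 6° |
| Tilt from vertical (of the tool) | about 0.01° | 4° |
| Push on the form | 4.5–5.8 N, about 6 N once corrected for the stamp's weight | 1.5–12 N |
| Foot pushed in (inferred from height and force) | about 7 mm | 3–11.5 mm |
| Grip | 30 N set, opening 19.6 mm on the 20 mm handle | above 2 N |

The other things on the desk looked unmoved in the last side view.

- **Disagreement on the way:** a pose read before the arm had settled put the stamp about 3 mm off across the rectangle. I corrected this above the form before the stamp touched it.
- **Views against each other:** the wrist camera and the other two cameras disagreed by about 1 mm, which is within the 2 mm calibration.

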